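# Feed the parts tray past the spring gate

## Robot

A 6-joint arm with a two-finger parallel gripper is mounted at the origin on a cart in front of the work surface, level with it; the furniture and walls round the work are solid. World frame = base frame: x ahead of the robot, y to its left, z up, the work surface at z = 0. Lengths are in mm, angles in rad, forces in N, time in s.
With the tool pointing down it reaches from about 325 to 850 mm from the base axis. Payload 4.4 kg.
Tool frame: the origin (TCP) lies midway between the tips of the shut fingers; the grasp point (between the pads) lies 19 mm behind it; z points along the fingers, y is the line along which they close (so a half turn about z gives the same grasp; the last joint's range is limited). The gripper opens to 94 mm and grips with 3 to 60 N. Pads are 16 mm wide; open, the fingers measure 119 mm over their backs; the gripper's body (75 mm by 177 mm) begins 78 mm behind the grasp point.
Start: joints at [-1.381, 0.207, 1.542, -0, 1.393, -0.15], TCP at [192.176, -541.936, 181.347] pointing down, gripper open.
Joint ranges: [-2.73, 2.73], [-0.86, 2.22], [0.23, 2.46], [-1.11, 4.25], [0.08, 2.63], [-2.82, 2.82]. Speed limits (rad/s): [2.79, 2.79, 3.14, 3.14, 3.14, 3.14].

## Interface

Orientations are given as a unit quaternion [x, y, z, w].
In Python, from cell import robot, snapshot gives the robot as it stands. The module is installed in compiled form; this text tells all that it offers.
- The arm moves only by the shell command python3 -m crank 'ROWS' [FORCE]. ROWS is JSON, a list of rows, each a list of 3 entries, a list of its own where there are three numbers: the gripper command: -1 is shut, 1 is fully open, values between are in proportion, then the shift along the tool's x, y, z normalised to -1 to 1, where 1 is 800 mm, then the turn about the tool's z normalised to -1 to 1, where 1 is 60 degrees. In form: [[grip, [tx, ty, tz], roll], ...]. A call has 1 to 8 rows; each row is the pose to reach, as a shift and turn from the pose commanded when the call began, along the tool's axes at that moment; what a row does not reach only later rows make up. A row lasts 1/10 s, in which the tool goes at most 50 mm and 8.59 degrees, less where a joint would pass 70% of its speed; a pose out of reach is approached as far as the arm can. A call with a number of a shift or a turn outside -1 to 1 is refused whole. A call with a gripper value outside its range is refused whole. The fingers move at their own pace and stop on an object; FORCE is the grip in N (left out, the last holds). Time passes only in rows, so rows that repeat a pose let the fingers close. It gives the time, the measured TCP pose, the force, the opening and the grip force at its end, in the units of the state.
- robot.get_obs(): the state, without advancing time (a new reading comes with each control period).
- snapshot(name): name is "scene" or "top" or "wrist"; returns a dict with "image" (480x640x3 uint8, blue, green, red), "intrinsics" (3x3 intrinsics, pixels), "k1" (the pictures are not rectified: a ray, as slopes to the right and down, at radius r is drawn at 1 + k1 r^2 times it, then the intrinsics apply), "rvec" (rotation vector, rad) and "tvec" (3), from world to camera coordinates, as OpenCV has them; the wrist camera has in their place "mount" (4x4, takes a point from camera to tool coordinates, whose origin is the TCP and whose axes are the flange's). Camera axes: x right, y down, z forward; pixel columns grow to the right and rows downward; lengths in mm; the calibration is good to about 2 mm. A picture is of the moment at which its call begins: read the wrist's pose just before it. There is no depth.
- robot.hand_in(): hands the job in; it is judged then, once.
The state is a dict: "time": time; "q": joint angles; "joint_velocities": joint speeds; "effort": joint torques, N m; "ee_pos": TCP position; "orientation": TCP orientation; "contact_force": force on the tool from outside, world axes, zero at the start; "wrist_torque": the same for the moment, N m; "gripper_width": opening from 0.0 (shut) to 1.0 (fully open); "grip_force": force on a finger pad.
Only numpy, scipy, OpenCV 4.12 (cv2) and the standard library are available. Lean on these libraries where they do the work, as an engineer would, in place of code of your own. Each camera call takes 0.05 s, during which the arm holds its last target. There are 200 camera calls.

## Task

Swing the chute's spring gate open with one fingertip on its long arm and, while still holding it open, push the parts tray forward with the other fingertip until its front end is well past the gate. Then push the tray on to the end stop, so that the gate springs shut behind it. Only push: the tray stays down in the chute with the speaker part lying in it, and the tape roll, phone shell and screwdriver are left where they lie.

Things in the scene. Friction and masses are not known exactly. Their poses are not given: they have to be found in the camera images.
- chute: Fixed aluminium feed chute. Origin on its centre line at mat level below the near face of the closed gate leaf; +x is the feeding direction (away from the robot within 0.3 rad), +y left, z up. Floor plate 4 mm thick, x -126 to 100 mm, y -42 to 42. Walls: inner faces y = +-29.5 mm, outer +-34.5, tops only z = 14. End stop: rubber face at x = 83 mm, top z = 32.
- gate (a joint): Angle of the steel spring gate, rad: 0 shut (spring holds it), up to 0.40 as its long arm swings to the chute's +y, away from the channel; the leaf clears the tray from 0.12. All of it spans z = 16 to 44 mm. The tray cannot force it: pushing on the leaf only locks it. Let go, it swings back onto the tray's side, slides along it and shuts once the tray's rear is past.
- gate_tip (a point): Tip of the gate's leaf, 30 mm above the mat, moving with the gate. The leaf, 7 mm thick (chute x = 0 to 7 mm when shut), reaches from the arm over the +y wall into the channel to y = 18 mm and blocks the tray. Opening swings the tip up to 5 mm towards the tray.
- gate_arm_end (a point): Free end of the gate's straight arm, near the robot, mid-thickness, 30 mm above the mat, moving with the gate. Arm 8 mm thick, shut: from hinge to chute x = -144 mm, inner face y = 44, outer 52. Press its inner face to +y anywhere between this end and the leaf: 0.2 m from the hinge 0.7 N starts it, 2 N holds 0.2 rad.
- gate_hinge (a point): The gate's upright hinge axis, 30 mm above the mat, at chute x = 100, y = 48 mm. A fixed rest pin for the arm stands at chute x = 45, y = 41 mm, 34 mm high.
- tray: Grey open parts tray, 72 mm long (x, along the chute), 56 wide (y), 44 high, walls 3 mm, about 0.25 kg. Origin at the centre of its underside: front at x = 36 mm, rear at -36. It stands on the chute floor (z = 4 mm), 1.5 mm free each side, its front 15 to 40 mm short of the shut gate. At the end stop its origin is at chute x = 47 mm and its rear 4 mm past the leaf.
- speaker: Small black speaker part, 22 x 42 x 5 mm, lying loose on the tray's floor. Origin at the centre of its underside.
- tape: Roll of brown tape lying flat, 68 mm across, 19 mm high; origin at the centre of its underside. A bystander.
- shell: Opened phone body, gold frame, 68 x 138 x 7 mm, lying flat; origin at the centre of its underside. A bystander.
- screwdriver: Small screwdriver with red and white handle, 13 x 102 x 13 mm, lying; origin at the centre of its underside. A bystander.

How it is judged:
By the outcome, as a careful person would: the job done as asked, in the order asked, and still so for the second after the job is handed in, with the robot touching nothing.
It also fails if it takes over 51 s, if anything falls off the work surface, if the arm or the gripper's body presses on something with over 40 N, if the wrist force passes 120 N, or if a joint passes its speed limit or range.

## Working session

There is one attempt and no reset: what is moved stays moved. The work goes in short steps, Python scripts to look and compute and a shell command to move; the robot and the scene stay as the last step left them, time stands still between calls to the robot, and variables do not carry over. Pictures are saved under pics/ and viewed, at most 12 in all, crops included, and the job is handed in when it is done.

```bash
mkdir -p pics; python3 - <<'E'
from cell import robot,snapshot
import cv2,pickle
o=robot.get_obs();print(o)
for n in("top","scene"):
    s=snapshot(n);cv2.imwrite(f"pics/{n}0.png",s["image"]);pickle.dump(s,open(f"{n}.pkl","wb"))
    print({k:v for k,v in s.items() if k!="image"})
E
```

```text
{'time': 0.0, 'q': array([-1.38049508e+00,  2.07380150e-01,  1.54293785e+00, -2.98107156e-05,
        1.39348418e+00, -1.50530873e-01]), 'joint_velocities': array([ 0.00170182, -0.00087031, -0.00113815, -0.00030267,  0.00251781,
       -0.00037685]), 'effort': array([-1.73145541e-03, -3.70880413e+01, -2.81419230e+01,  6.96163857e-02,
        3.63429228e-02, -1.82440854e-04]), 'ee_pos': array([ 192.0056967 , -541.09258164,  180.22112781]), 'orientation': array([ 9.85513241e-01,  1.69594901e-01, -3.66328402e-05, -1.10425391e-03]), 'contact_force': array([-0.07532372, -0.48418825,  0.16312753]), 'wrist_torque': array([-0.02729493, -0.00395258, -0.01493576]), 'grip_force': 0.0, 'gripper_width': 1.0000704735816157}
{'intrinsics': array([[489.73531204,   0.        , 313.29835899],
       [  0.        , 489.73531204, 241.20376475],
       [  0.        ,   0.        ,   1.        ]]), 'k1': -0.009305658219296284, 'rvec': array([ 2.10540886, -2.13232569,  0.17744574]), 'tvec': array([ 35.9040224 , 525.75896427, 817.23432816])}
{'intrinsics': array([[586.15104461,   0.        , 330.44998248],
       [  0.        , 586.15104461, 242.57498512],
       [  0.        ,   0.        ,   1.        ]]), 'k1': -0.1103131404827257, 'rvec': array([ 2.01833895, -0.48017981,  0.29043162]), 'tvec': array([-446.86201507,  178.93795216, 1104.75582688])}
```

View pics/top0.png

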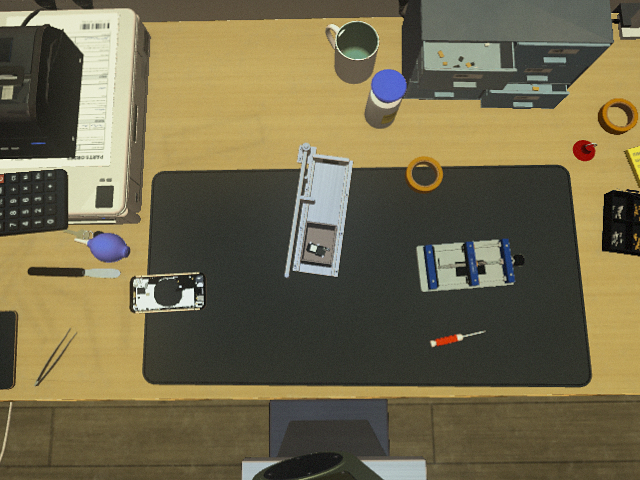

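View pics/scene0.png

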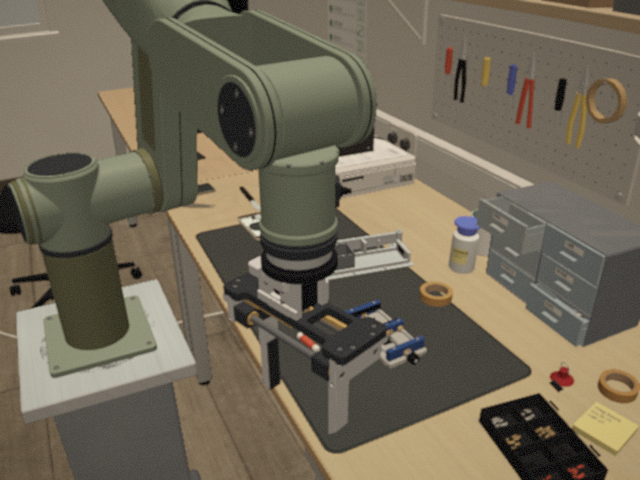

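The top view shows the chute from about (297,150) to (350,275), feeding up-image. The gate arm is on its left from (288,275) to (305,150), and the tray is at about (319,243). I'll enlarge that area.

```bash
python3 - <<'E'
import cv2
im=cv2.imread("pics/top0.png")[138:284,260:380]
cv2.imwrite("pics/crop.png",cv2.resize(im,None,fx=4,fy=4,interpolation=cv2.INTER_CUBIC))
E
```

```text
(no output)
```

View pics/crop.png

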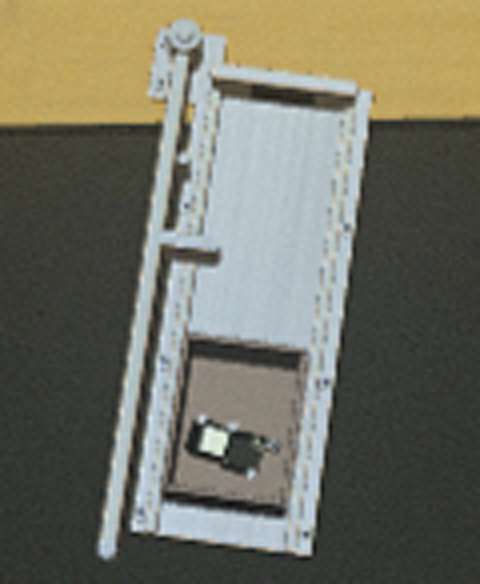

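Crop positions (÷4, +(260,138)):
- Arm end (107,550).
- Plate corners: near-left (132,531), near-right (310,553), far-right (372,92).
- Hinge (185,37).
- Leaf tip (218,252).
- Tray rim corners: (190,338), (310,350), (285,515), (165,500).

Next I fit the chute pose to these.

```bash
cat > h.py <<'E'
import numpy as np,cv2,pickle
from scipy.optimize import least_squares
def proj(s,P):
    R=cv2.Rodrigues(s["rvec"])[0];c=np.atleast_2d(P)@R.T+s["tvec"];n=c[:,:2]/c[:,2:]
    n=n*(1+s["k1"]*(n**2).sum(1,keepdims=True));K=s["intrinsics"]
    return n*[K[0,0],K[1,1]]+K[:2,2]
def c2w(p,P):
    P=np.atleast_2d(P).astype(float);c,s=np.cos(p[2]),np.sin(p[2])
    return np.c_[p[0]+c*P[:,0]-s*P[:,1],p[1]+s*P[:,0]+c*P[:,1],P[:,2]]
E
python3 - <<'E'
from h import *
s=pickle.load(open("top.pkl","rb"))
px=lambda a:np.array(a)/4+[260,138]
U=px([(107,553),(132,531),(310,553),(372,92),(185,37),(220,248)])
P=[(-144,48,44),(-126,42,4),(-126,-42,4),(100,-42,4),(100,48,48),(3.5,18,44)]
r=least_squares(lambda p:(proj(s,c2w(p,P))-U).ravel(),[550,0,0],x_scale=[100,100,1])
p=r.x;print(p,r.fun.reshape(-1,2).round(2).tolist())
T=px([(190,338),(310,350),(285,515),(165,500)])
Q=lambda x,y,w:[(x+36,y+28,48),(x+36,y-28,48),(x-36,y-28,48),(x-36,y+28,48)]
t=least_squares(lambda v:(proj(s,c2w(p,Q(v[0],0,0)))-T).ravel(),[-60])
print(t.x,t.fun.reshape(-1,2).round(2).tolist())
np.save("pose.npy",p)
for n,q in dict(armend=(-144,48,30),tip=(0,18,30),trayrear=(t.x[0]-36,0,30)).items():print(n,c2w(p,q))
for n in("top","scene"):
    s=pickle.load(open(n+".pkl","rb"));im=s["image"].copy()
    for q in P+Q(t.x[0],0,0):
        cv2.circle(im,tuple(int(v) for v in proj(s,c2w(p,q))[0].round()),1,(0,0,255),-1)
    cv2.imwrite(f"pics/{n}_ov.png",im)
E
```

```text
[ 5.97802343e+02  7.99451685e+00 -1.51234015e-01] [[-0.32, 1.38], [-0.36, 0.02], [0.42, 0.79], [0.33, -0.43], [-0.11, -1.16], [0.05, -0.77]]
[-77.96587971] [[-1.58, -0.13], [-0.4, 1.06], [0.47, -0.34], [-1.17, -0.95]]
armend [[462.67756359  77.14141822  30.        ]]
tip [[600.51419025  25.78906335  30.        ]]
trayrear [[485.13727945  25.16440845  30.        ]]
```

```bash
cat >> h.py <<'E'
from scipy.spatial.transform import Rotation as Ro
def to(x,y,z,p=None):
    "chute target -> tx,ty,tz,roll in crank units from present pose, tool x along chute x"
    from cell import robot
    p=np.load("pose.npy") if p is None else p
    o=robot.get_obs();R=Ro.from_quat(o["orientation"]).as_matrix()
    d=R.T@(c2w(p,(x,y,z))[0]-o["ee_pos"])/800
    yaw=np.arctan2(R[1,0],R[0,0])
    return d.round(4),round(np.degrees(yaw-p[2])/60,4)
def inch():
    from cell import robot
    p=np.load("pose.npy");o=robot.get_obs();d=o["ee_pos"]-c2w(p,(0,0,0))[0];c,s=np.cos(p[2]),np.sin(p[2])
    return np.r_[c*d[0]+s*d[1],-s*d[0]+c*d[1],d[2]].round(1),o["contact_force"].round(1),o["gripper_width"],o["time"]
E
python3 -c "
from h import *
print(to(-126,-5,180))"
```

```text
(array([ 0.5657, -0.5463,  0.0017]), np.float64(0.4699))
```

View pics/top_ov.png

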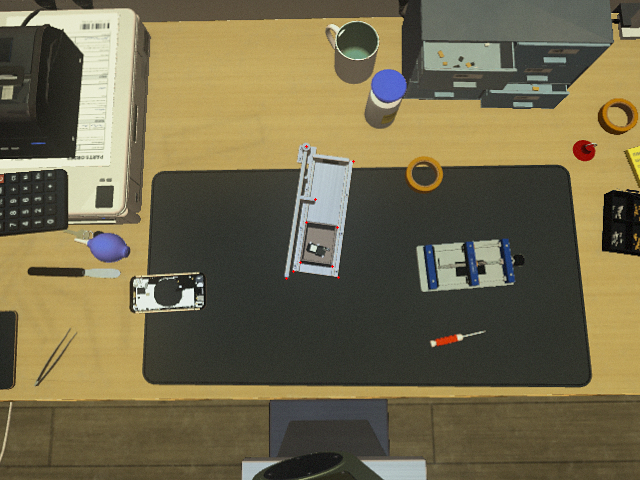

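The overlay points land on the arm end (286,278), plate corners (338,278) and (353,161), leaf tip (315,200) and tray rim, so the fit is good. Now I move to hover.

```bash
python3 -m crank '[[0.383,[0.566,-0.546,0],0.47],[0.383,[0.566,-0.546,0],0.47],[0.383,[0.566,-0.546,0],0.47],[0.383,[0.566,-0.546,0],0.47],[0.383,[0.566,-0.546,0],0.47],[0.383,[0.566,-0.546,0],0.47],[0.383,[0.566,-0.546,0],0.47],[0.383,[0.566,-0.546,0],0.47]]' 20; python3 -c "
from h import *
print(to(-126,-5,180),inch())"
```

```text
time: 0.9
ee_pos: [370.5, -182.8, 181.1]
orientation: [0.997, -0.076, 0.0, -0.0]
contact_force: [1.1, -0.5, 0.3]
gripper_width: 0.689
grip_force: 0.0
(array([ 0.0873, -0.2724,  0.0014]), np.float64(-0.0007)) (array([-196. , -222.8,  181.1]), array([ 1.1, -0.5,  0.3]), 0.689135775494764, 0.9)
```

```bash
python3 -m crank '[[0.383,[0.087,-0.272,0],0],[0.383,[0.087,-0.272,0],0],[0.383,[0.087,-0.272,0],0],[0.383,[0.087,-0.272,0],0],[0.383,[0.087,-0.272,0],0],[0.383,[0.087,-0.272,0],0],[0.383,[0.087,-0.272,0],0]]'; python3 - <<'E'
from h import *
from cell import robot,snapshot
print(to(-126,-5,180),inch())
o=robot.get_obs();s=snapshot("wrist");s["o"]=o;pickle.dump(s,open("wrist.pkl","wb"));print(s["mount"],s["k1"])
# equivalent world->camera
M=np.eye(4);M[:3,:3]=Ro.from_quat(o["orientation"]).as_matrix();M[:3,3]=o["ee_pos"];W=np.linalg.inv(M@s["mount"])
s["rvec"]=cv2.Rodrigues(W[:3,:3])[0].ravel();s["tvec"]=W[:3,3];pickle.dump(s,open("wrist.pkl","wb"))
im=s["image"].copy();p=np.load("pose.npy")
for q in [(-144,44,44),(-144,52,44),(-126,42,4),(-126,-42,4),(-114,28,48),(-114,-28,48),(-42,28,48),(-42,-28,48),(0,18,44)]:
    u=proj(s,c2w(p,q))[0];print(q,u.round());cv2.circle(im,tuple(int(v) for v in u),3,(0,0,255),-1)
cv2.imwrite("pics/w1.png",im)
E
```

```text
time: 1.6
ee_pos: [471.3, 20.1, 180.8]
orientation: [0.997, -0.075, -0.001, 0.0]
contact_force: [0.5, -0.9, -0.3]
gripper_width: 0.694
grip_force: 0.0
(array([ 0.0011, -0.0026,  0.001 ]), np.float64(0.0015)) (array([-126.8,   -7.1,  180.8]), array([ 0.5, -0.9, -0.3]), 0.6941495722841166, 1.6)
[[ 4.45046972e-04 -9.71224453e-01 -2.38165623e-01  6.85143106e+01]
 [ 9.99999899e-01  4.45815655e-04  5.06364497e-05  6.67810148e-04]
 [ 5.69986050e-05 -2.38165622e-01  9.71224553e-01 -2.03091494e+02]
 [ 0.00000000e+00  0.00000000e+00  0.00000000e+00  1.00000000e+00]] -0.052154230241164314
(-144, 44, 44) [255. 242.]
(-144, 52, 44) [246. 242.]
(-126, 42, 4) [263. 213.]
(-126, -42, 4) [350. 213.]
(-114, 28, 48) [272. 208.]
(-114, -28, 48) [339. 208.]
(-42, 28, 48) [271. 120.]
(-42, -28, 48) [340. 120.]
(0, 18, 44) [283.  66.]
```

View pics/w1.png

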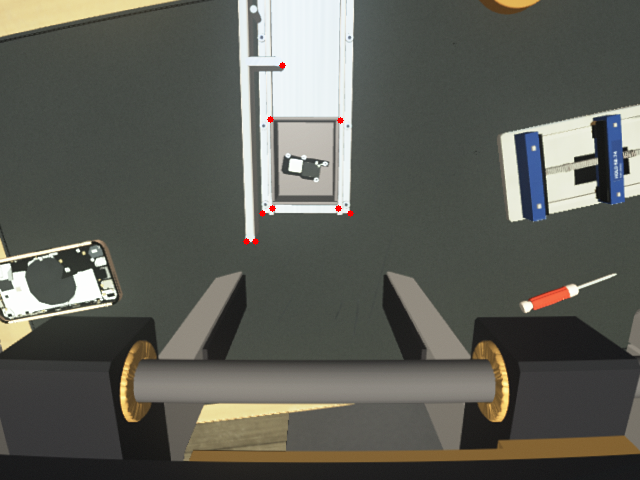

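The wrist view agrees: arm end at (250,241) and plate corners at row 213 match the prediction. The tray rear at row ~203 lies about 4 mm further on than estimated, so x is about -110. The lane for the fingers behind the tray is free, so I descend.

```bash
python3 -m crank '[[0.383,[0.001,0,0.06],0],[0.383,[0.001,0,0.12],0],[0.383,[0.001,0,0.17],0],[0.383,[0.001,0,0.197],0],[0.383,[0.001,0,0.197],0],[0.383,[0.001,0,0.197],0]]'; python3 - <<'E'
from h import *
from cell import snapshot
print(inch(),to(-126,30,23))
cv2.imwrite("pics/w2.png",snapshot("wrist")["image"])
E
```

```text
time: 2.25
ee_pos: [472.6, 18.5, 24.1]
orientation: [0.997, -0.077, -0.0, 0.0]
contact_force: [0.5, 0.5, 0.6]
gripper_width: 0.689
grip_force: 0.0
(array([-125.3,   -8.5,   24.1]), array([0.5, 0.5, 0.6]), 0.689391003230721, 2.25) (array([-0.001 , -0.0481,  0.0014]), np.float64(-0.002))
```

View pics/w2.png

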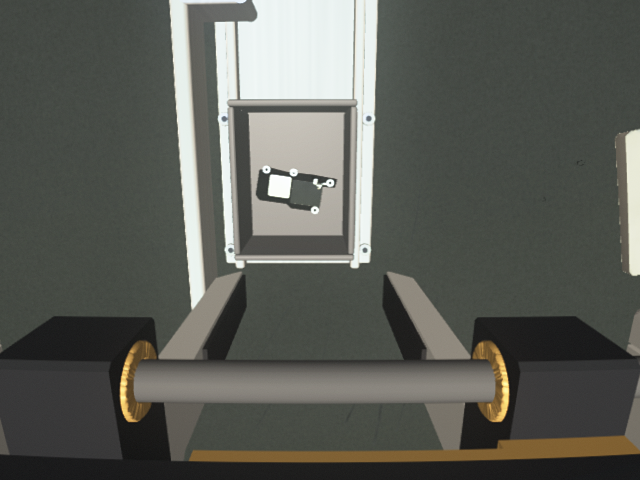

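The left fingertip is between the arm (x≈195) and the channel, and the tray rear edge at row 258 is just ahead of the fingers. I swing the gate open.

```bash
python3 -m crank '[[0.383,[0,-0.01,0],0],[0.383,[0,-0.02,0],0],[0.383,[0,-0.03,0],0],[0.383,[0,-0.04,0],0],[0.383,[0,-0.048,0],0],[0.383,[0,-0.056,0],0],[0.383,[0,-0.056,0],0],[0.383,[0,-0.056,0],0]]'; python3 - <<'E'
from h import *
from cell import snapshot
print(inch(),to(-50,37,24))
cv2.imwrite("pics/w3.png",snapshot("wrist")["image"])
E
```

```text
time: 3.1
ee_pos: [479.3, 64.2, 23.7]
orientation: [0.997, -0.075, -0.0, 0.0]
contact_force: [-0.1, -0.2, 0.0]
gripper_width: 0.693
grip_force: 0.0
(array([-125.6,   37.7,   23.7]), array([-0.1, -0.2,  0. ]), 0.6926217340701766, 3.1) (array([ 0.0945,  0.0009, -0.0005]), np.float64(0.0004))
```

View pics/w3.png

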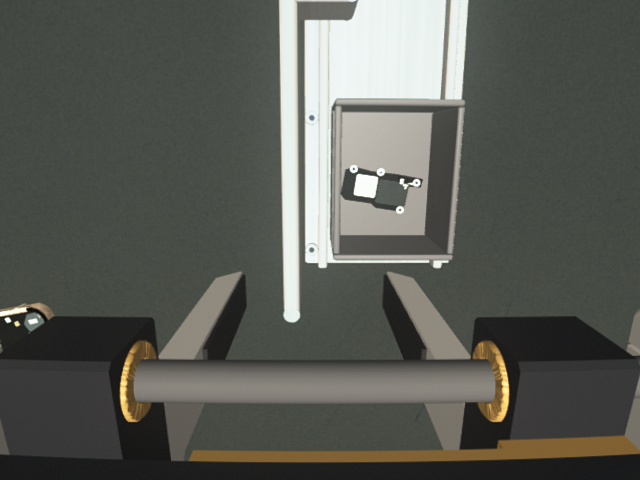

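The arm end at (291,318) now lies between the fingers and the gate is still shut, so the left finger apparently passed the arm. I'll check the finger-tip geometry in the wrist image.

```bash
python3 - <<'E'
from h import *
s=pickle.load(open("wrist.pkl","rb"));print(s["intrinsics"])
W=np.linalg.inv(s["mount"]);s["rvec"]=cv2.Rodrigues(W[:3,:3])[0].ravel();s["tvec"]=W[:3,3]
for z in(0,-10,-20,-30,-40):
    print(z,proj(s,[(a,b,z) for a in(8,-8) for b in(-45,-32.5)]).round().tolist())
# arm end in w3, world via pose at y 37.7
x,y,z=-125.6,37.7,23.7
f=lambda P:[(P[0]-x,-(P[1]-y),z-P[2])]
for P in[(-144,48,44),(-144,48,30),(-144,48,16),(-100,48,44)]:print(P,proj(s,f(P)).round())
E
```

```text
[[402.52155456   0.         314.05529965]
 [  0.         402.52155456 239.39503402]
 [  0.           0.           1.        ]]
0 [[229.0, 259.0], [252.0, 259.0], [230.0, 288.0], [253.0, 288.0]]
-10 [[225.0, 265.0], [249.0, 265.0], [226.0, 295.0], [251.0, 295.0]]
-20 [[220.0, 271.0], [246.0, 271.0], [222.0, 302.0], [247.0, 302.0]]
-30 [[215.0, 278.0], [242.0, 278.0], [217.0, 310.0], [244.0, 311.0]]
-40 [[210.0, 286.0], [239.0, 286.0], [212.0, 320.0], [240.0, 320.0]]
(-144, 48, 44) [[293. 322.]]
(-144, 48, 30) [[294. 311.]]
(-144, 48, 16) [[296. 300.]]
(-100, 48, 44) [[292. 235.]]
```

The tip outline at rows 272–278 fits tips sitting about 21–30 mm above the TCP at this opening, because the fingers swing on arcs. They passed just over the arm. I go back, lower by about 27 mm and swing again.

```bash
python3 -m crank '[[0.383,[0,0.02,0],0],[0.383,[0,0.04,0],0],[0.383,[0,0.058,0],0],[0.383,[0,0.058,0],0],[0.383,[0,0.058,0.012],0],[0.383,[0,0.058,0.024],0],[0.383,[0,0.058,0.034],0],[0.383,[0,0.058,0.034],0]]'; python3 -c "
from h import *
print(inch())"
```

```text
time: 3.95
ee_pos: [470.5, 18.8, -5.4]
orientation: [0.997, -0.075, -0.002, -0.0]
contact_force: [-1.3, -0.9, -0.1]
gripper_width: 0.692
grip_force: 0.0
(array([-127.4,   -8.5,   -5.4]), array([-1.3, -0.9, -0.1]), 0.6915043637973054, 3.95)
```

```bash
python3 -m crank '[[0.383,[0,-0.01,0],0],[0.383,[0,-0.02,0],0],[0.383,[0,-0.03,0],0],[0.383,[0,-0.04,0],0],[0.383,[0,-0.048,0],0],[0.383,[0,-0.056,0],0],[0.383,[0,-0.056,0],0],[0.383,[0,-0.056,0],0]]'; python3 - <<'E'
from h import *
from cell import snapshot
print(inch(),to(-50,37,-5))
cv2.imwrite("pics/w4.png",snapshot("wrist")["image"])
E
```

```text
time: 4.75
ee_pos: [479.5, 62.5, -3.2]
orientation: [0.997, -0.075, 0.0, 0.0]
contact_force: [0.9, -2.3, 1.1]
gripper_width: 0.691
grip_force: 0.8
(array([-125.2,   36. ,   -3.2]), array([ 0.9, -2.3,  1.1]), 0.6912241360762827, 4.75) (array([ 0.094 , -0.0012,  0.0023]), np.float64(0.0003))
```

View pics/w4.png

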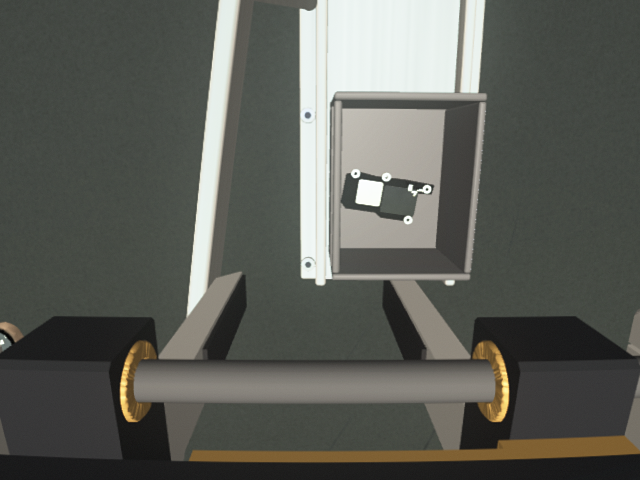

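The gate is held open: the arm tilts from (235,0) to (195,310), and the leaf tip at (310,5) is clear of the tray's side at 333. The right fingertip at (400,280) is behind the tray. I push forward.

```bash
python3 -m crank '[[0.383,[0.008,0,0],0],[0.383,[0.014,0,0],0],[0.383,[0.020,0,0],0],[0.383,[0.026,0,0],0],[0.383,[0.032,0,0],0],[0.383,[0.038,0,0],0],[0.383,[0.044,0,0],0],[0.383,[0.050,0,0],0]]'; python3 -c "
from h import *
print(inch(),to(-40,36,-4))"
```

```text
time: 5.6
ee_pos: [518.9, 56.3, -3.6]
orientation: [0.997, -0.076, -0.0, 0.0]
contact_force: [-3.8, -2.2, -0.7]
gripper_width: 0.692
grip_force: 1.6
(array([-85.2,  35.8,  -3.6]), array([-3.8, -2.2, -0.7]), 0.6917729610065929, 5.6) (array([ 0.0565, -0.0002,  0.0005]), np.float64(-0.0001))
```

```bash
python3 -m crank '[[0.383,[0.008,0,0],0],[0.383,[0.016,0,0],0],[0.383,[0.024,0,0],0],[0.383,[0.032,0,0],0],[0.383,[0.040,0,0],0],[0.383,[0.048,0,0],0],[0.383,[0.056,0,0],0],[0.383,[0.056,0,0],0]]'; python3 - <<'E'
from h import *
from cell import snapshot
print(inch())
cv2.imwrite("pics/w5.png",snapshot("wrist")["image"])
E
```

```text
time: 6.4
ee_pos: [564.3, 49.1, -3.3]
orientation: [0.997, -0.076, 0.001, 0.0]
contact_force: [-2.9, -2.5, -1.2]
gripper_width: 0.692
grip_force: 1.7
(array([-39.3,  35.6,  -3.3]), array([-2.9, -2.5, -1.2]), 0.69219374259188, 6.4)
```

View pics/w5.png

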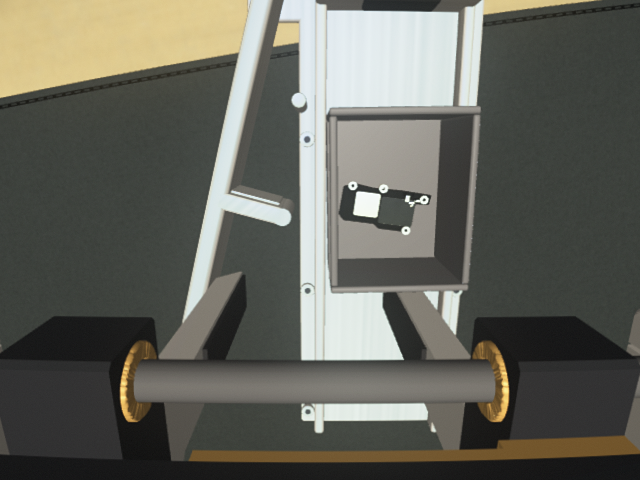

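The tray front is about 40 mm past the gate and the gate is still held open, with the leaf tip at (285,217) well left of the tray. I let the gate down gently onto the tray's side, then lift.

```bash
python3 -m crank '[[0.383,[-0.010,0,0],0],[0.383,[-0.012,0.01,0],0],[0.383,[-0.012,0.02,0],0],[0.383,[-0.012,0.032,0],0],[0.383,[-0.012,0.032,0],0],[0.383,[-0.012,0.032,-0.05],0],[0.383,[-0.012,0.032,-0.10],0],[0.383,[-0.012,0.032,-0.12],0]]'; python3 -c "
from h import *
print(inch(),to(-49,-7,85),to(-49,-7,22))"
```

```text
time: 7.25
ee_pos: [552.9, 25.9, 96.9]
orientation: [0.997, -0.076, 0.004, -0.0]
contact_force: [0.0, -0.8, 0.3]
gripper_width: 0.689
grip_force: 0.0
(array([-47.1,  10.9,  96.9]), array([ 0. , -0.8,  0.3]), 0.6891910119475361, 7.25) (array([-0.0025,  0.0224,  0.0148]), np.float64(-0.0004)) (array([-0.0031,  0.0225,  0.0935]), np.float64(-0.0004))
```

```bash
python3 -m crank '[[-1,[-0.004,0.022,0],0],[-1,[-0.004,0.022,0],0],[-1,[-0.004,0.022,0],0],[-1,[-0.004,0.022,0],0],[-1,[-0.004,0.022,0],0],[-1,[-0.004,0.022,0],0],[-1,[-0.004,0.022,0.02],0]]'; python3 - <<'E'
from h import *
from cell import snapshot
print(inch(),to(-49,-7,23))
cv2.imwrite("pics/w6.png",snapshot("wrist")["image"])
E
```

```text
time: 7.95
ee_pos: [546.2, 8.8, 78.3]
orientation: [0.997, -0.075, 0.002, 0.0]
contact_force: [1.4, 0.1, 0.6]
gripper_width: 0.132
grip_force: 0.0
(array([-51.1,  -7. ,  78.3]), array([1.4, 0.1, 0.6]), 0.13170381320212282, 7.95) (array([0.0023, 0.    , 0.0692]), np.float64(0.0001))
```

View pics/w6.png

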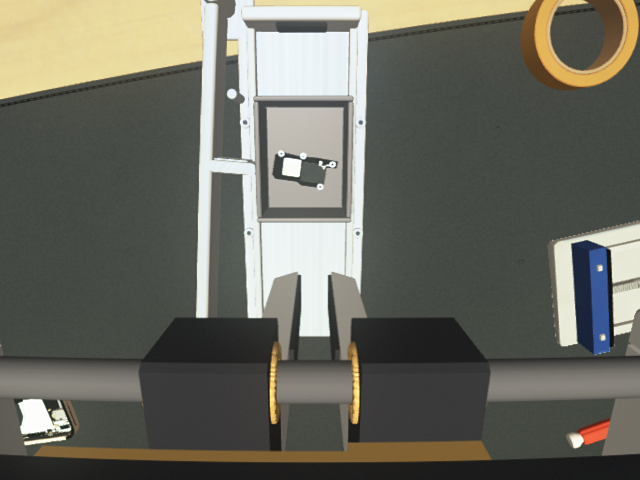

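The gate's leaf now rests on the tray's side at (253,167), with the tray mid-way and the speaker still inside. I finish closing and descend behind the tray to z≈10, which suits either tip-height reading.

```bash
python3 -m crank '[[-1,[0,0,0.01],0],[-1,[0,0,0.02],0],[-1,[0,0,0.04],0],[-1,[0,0,0.06],0],[-1,[0,0,0.075],0],[-1,[0,0,0.085],0],[-1,[0,0,0.085],0]]'; python3 -c "
from h import *
print(inch(),to(-3,-7,10),to(3,-7,10))"
```

```text
time: 8.7
ee_pos: [542.7, 9.0, 7.2]
orientation: [0.997, -0.076, -0.001, -0.0]
contact_force: [0.4, 0.2, -0.4]
gripper_width: 0.004
grip_force: 0.0
(array([-54.6,  -7.3,   7.2]), array([ 0.4,  0.2, -0.4]), 0.004498951021611021, 8.7) (array([ 0.0645, -0.0004, -0.0037]), np.float64(-0.0002)) (array([ 0.072 , -0.0004, -0.0037]), np.float64(-0.0002))
```

```bash
python3 -m crank '[[-1,[0.009,0,-0.003],0],[-1,[0.018,0,-0.003],0],[-1,[0.027,0,-0.003],0],[-1,[0.035,0,-0.003],0],[-1,[0.043,0,-0.003],0],[-1,[0.051,0,-0.003],0],[-1,[0.057,0,-0.003],0],[-1,[0.063,0,-0.003],0]]'; python3 -c "
from h import *
print(inch(),to(3,-7,10))"
```

```text
time: 9.5
ee_pos: [592.4, 1.5, 11.3]
orientation: [0.997, -0.075, -0.002, -0.0]
contact_force: [-2.8, -0.0, 0.2]
gripper_width: 0.004
grip_force: 0.8
(array([-4.3, -7.3, 11.3]), array([-2.8, -0. ,  0.2]), 0.003902275273973731, 9.5) (array([ 0.0092, -0.0003,  0.0016]), np.float64(0.0001))
```

```bash
python3 -m crank '[[-1,[0.003,0,0],0],[-1,[0.005,0,0],0],[-1,[0.007,0,0],0],[-1,[0.009,0,0],0],[-1,[0.009,0,0],0]]'; python3 - <<'E'
from h import *
from cell import snapshot
print(inch())
cv2.imwrite("pics/w7.png",snapshot("wrist")["image"])
E
```

```text
time: 10.0
ee_pos: [598.4, 0.5, 10.8]
orientation: [0.997, -0.076, -0.003, -0.0]
contact_force: [-7.5, 1.6, 6.1]
gripper_width: 0.003
grip_force: 3.6
(array([ 1.8, -7.3, 10.8]), array([-7.5,  1.6,  6.1]), 0.0028643285817382615, 10.0)
```

View pics/w7.png

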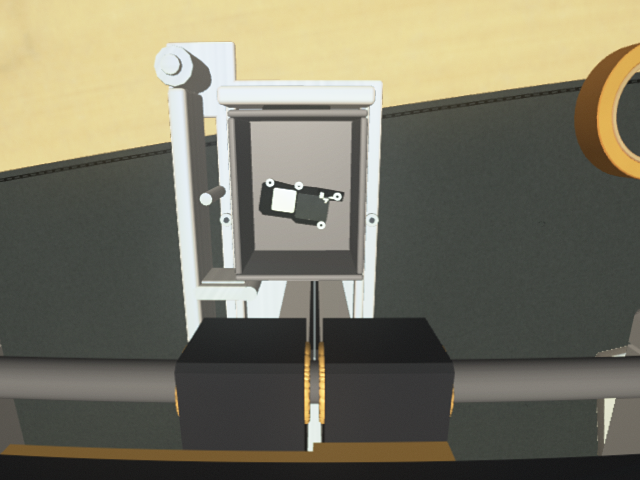

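The tray is against the end stop: front rim at row 113, stop at row 95, and the force has risen to 7.5 N. The leaf has swung in behind its rear at (230,290). I press slightly more, then back off and lift.

```bash
python3 -m crank '[[-1,[0.003,0,0],0],[-1,[0.003,0,0],0]]'; python3 -m crank '[[-1,[-0.015,0,0],0],[-1,[-0.03,0,0],0],[-1,[-0.05,0,-0.03],0],[-1,[-0.08,0,-0.09],0],[-1,[-0.12,0,-0.15],0],[-1,[-0.18,0,-0.2],0],[-1,[-0.22,0,-0.2],0],[-1,[-0.22,0,-0.2],0]]'; python3 - <<'E'
from h import *
from cell import snapshot,robot
print(inch())
s=snapshot("top");im=s["image"];p=np.load("pose.npy")
c=cv2.resize(im[138:284,260:380],None,fx=4,fy=4,interpolation=cv2.INTER_CUBIC)
for q in [(11,28,48),(11,-28,48),(83,28,48),(83,-28,48),(0,18,44),(-144,48,44)]:
    u=(proj(s,c2w(p,q))[0]-[260,138])*4;cv2.circle(c,tuple(int(v) for v in u),3,(0,0,255),-1)
cv2.imwrite("pics/end.png",c)
E
```

```text
time: 10.25
ee_pos: [598.3, 0.6, 10.6]
orientation: [0.997, -0.075, -0.005, -0.0]
contact_force: [-11.9, 1.4, 8.8]
gripper_width: 0.003
grip_force: 6.1
time: 11.05
ee_pos: [427.5, 26.9, 173.8]
orientation: [0.997, -0.075, 0.003, 0.0]
contact_force: [1.6, 0.1, -1.7]
gripper_width: 0.006
grip_force: 0.0
(array([-171.2,   -7. ,  173.8]), array([ 1.6,  0.1, -1.7]), 0.005694208301027774, 11.05)
```

View pics/end.png

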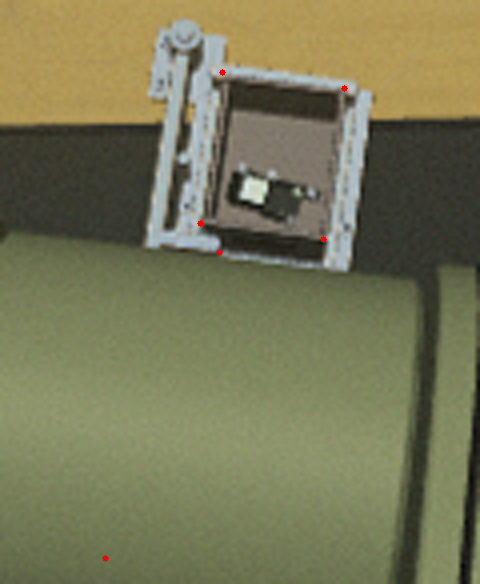

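The picture shows the tray against the stop with its rear edge at row ~230, where predicted. The leaf lies shut across (160–218, 240) behind it, the speaker is in the tray, and the robot is clear. I hand in.

```bash
python3 -c "
from cell import robot
print(robot.hand_in())"
```

```text
the job is handed in; nothing more can be done
None
```

The job is handed in: the tray was pushed past the held-open gate to the end stop, the gate sprang shut behind it, and the speaker is still in the tray; a first try at opening the gate passed just over its arm without moving it.

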